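Clear the fired vases and hold the kiln lid open for reloading

TASK

Get the test kiln ready for its next load: move the two fired bud vases from the steel unloading tray into the grey tote, setting each down gently so that it stands upright, and leave the kiln post on the tray and everything else on the bench where it is. Then lift the kiln lid by its bar handle without letting it drop back, and finish while holding it by that handle, still and open at 40 degrees (within five degrees either way), because its prop is missing and I need both hands to load the kiln.

Things in the scene. Friction and masses are not known exactly. Their poses are not given: they have to be found in the camera images.
- kiln: Square tabletop test kiln in stainless sheet with cream brick, fixed to the bench, 230 x 230 mm in plan, top-loading; its rim (the underside of the closed lid) is 150 mm and the top of the closed lid 190 mm above the bench. A grey control box sticks out 40 mm on its right (-y) side. Origin: centre of its underside at bench height; its front, with the lid handle, faces its own -x; +z up.
- lid (a joint): Opening angle of the kiln lid in rad: 0 shut, growing as the front edge rises, 0.698 = 40 degrees, free to 1.75. The hinge is nearly frictionless: below about 80 degrees the lid falls shut by itself. The lid is a 230 x 230 x 40 mm slab of about 0.8 kg (0.65 to 0.95); some 3 to 4 N upwards at the handle carries it.
- lid_handle (a point): Middle of the lid's handle, a level round steel bar, 12 mm thick, 130 mm long, along the kiln's y, 50 mm in front of the lid's front face on two posts 110 mm apart; 170 mm above the bench when shut. Axes: the lid's (the kiln's when shut). The bar can turn between the fingers, so the gripper may stay upright as the lid swings; fingers opened up to 50 mm fit over it from above.
- lid_hinge (a point): Middle of the lid's hinge line at the back top edge of the kiln, 150 mm above the bench; the line runs along the kiln's y axis. Horizontally it lies 287 mm behind (+x of the kiln) the handle when shut, and the handle is 20 mm higher than it.
- tray: Low steel unloading tray beside the kiln, fixed, 250 mm (its x) x 180 mm (its y), floor 3 mm thick, lip 13 mm above the bench. Origin: centre of its underside; +z up. It may be on either side of the kiln, with the tote on the other side.
- tote: Open grey plastic tote beside the kiln, fixed, 280 mm (its x) x 190 mm (its y) x 75 mm high, walls and floor 5 mm thick. Origin: centre of its underside; +z up.
- vase_a: Fired celadon bud vase, 66 mm high, round: straight body of 47 mm diameter from 10 to 38 mm height, foot 40 mm, neck 22 mm, lip 30 mm; 0.06 to 0.12 kg. Stands on the tray. Origin: centre of its foot's underside; +z up the vase.
- vase_b: The second fired bud vase, the same as vase_a.
- kiln_post: Square brick kiln post, 36 x 36 mm, 50 mm high, standing on the tray among the vases, to be left there. Origin: centre of its underside.
- jar_a: Bystander: lilac glaze jar, 90 mm diameter, 112 mm high. Origin: centre of its underside.
- jar_b: Bystander: another such glaze jar, 90 mm diameter, 112 mm high. Origin: centre of its underside.
- water_cup: Bystander: frosted water cup, 84 mm diameter, 140 mm high, with brushes standing in it to 215 mm. Origin: centre of its underside.
- palette: Bystander: round white palette, 160 mm diameter, 8 mm high, flat on the bench. Origin: centre of its underside.
- loop_tool: Bystander: wooden loop tool lying on the bench, 200 mm long, 13 mm thick. Origin: under its middle, on the bench.
- star: Bystander: little five-armed clay figure, 70 mm across, 14 mm high, lying on the bench. Origin: centre of its underside.

How it is judged:
By the outcome, as a careful person would: the job done as asked, in the order asked, and still so for the second after the job is handed in, while the arm keeps its last pose, push and grip.
It also fails if it takes over 69 s, if anything falls off the work surface, if the arm or the gripper's body presses on something with over 40 N, if the wrist force passes 120 N, or if a joint passes its speed limit or range.

ROBOT

A 6-joint arm with a two-finger parallel gripper is mounted at the origin on the work surface. World frame = base frame: x ahead of the robot, y to its left, z up, the work surface at z = 0. Lengths are in m, angles in rad, forces in N, time in s.
With the tool pointing down it reaches from about 0.275 to 0.875 m from the base axis. Payload 12.5 kg.
Tool frame: the origin (TCP) lies on the mounting face of the last link; the fingertips stand 173 mm ahead of it and the grasp point (between the pads) lies 155 mm ahead of it (manip.tip_reach is the distance from the TCP to the fingertips, in m); z points along the fingers, y is the line along which they close (so a half turn about z gives the same grasp; the last joint's range is limited). The gripper opens to 85 mm and grips with 20 to 120 N. Pads are 22 mm wide; open, the fingers measure 114 mm over their backs; the gripper's body (76 mm by 85 mm) begins 54 mm behind the grasp point. The pads swing forward as they close: fully open they stand 13 mm farther back than shut.
Start: joints at [-1.298, 0.351, 1.652, -0, 1.139, -0.085], TCP at [0.193, -0.515, 0.405] pointing down, gripper open.
Joint ranges: [-2.75, 2.75], [-0.79, 2.1], [0.01, 2.65], [-1.57, 4.71], [0.07, 3.14], [-2.87, 2.87]. Speed limits (rad/s): [2.22, 2.22, 2.79, 3.14, 3.14, 3.14].

INTERFACE

Orientations are given as a unit quaternion [x, y, z, w].
In Python, from rig import manip, eyes, job gives the robot as it stands.
- The arm moves only by the shell command python3 -m pendant 'ROWS'. ROWS is JSON, a list of rows, each a list of 7 numbers: the turn, a rotation vector about the tool's x, y, z normalised to -1 to 1, where 1 is 45 degrees, then the shift along the tool's x, y, z normalised to -1 to 1, where 1 is 250 mm, then the finger opening in mm, from 0 to 85.4. In form: [[ax, ay, az, tx, ty, tz, jaw], ...]. A call has 1 to 20 rows; each row is the pose to reach, as a shift and turn from the pose commanded when the call began, along the tool's axes at that moment; what a row does not reach only later rows make up. A row lasts 1/8 s, in which the tool goes at most 62.5 mm and 10.7 degrees, less where a joint would pass 70% of its speed; a pose out of reach is approached as far as the arm can. A call with a number of a shift or a turn outside -1 to 1 is refused whole. A call with a gripper value outside its range is refused whole. The fingers move at their own pace and stop on an object; the grip force is fixed at half the most. Time passes only in rows, so rows that repeat a pose let the fingers close. It gives the time, the measured TCP pose, the force, the opening and the grip force at its end, in the units of the state.
- manip.observe(): the state, without advancing time (a new reading comes with each control period).
- eyes.get_image(name): name is "scene" or "top"; returns the picture (480x640x3 uint8, red, green, blue); there is no depth.
- eyes.get_calibration(name): a dict with "vertical_fov" (degrees; the focal length in pixels is half the picture's height over the tangent of half this angle, whatever the lens; pixels are square), "cx", "cy" (the principal point, pixels), "R" (3x3) and "t" (3): a world point X has camera coordinates R X + t. Camera axes: x right, y down, z forward; pixel columns grow to the right and rows downward; lengths in m; the calibration is good to about 2 mm. A picture is of the moment at which its call begins. get_calibration takes no time and is no camera call.
- job.close_job(): hands the job in; it is judged then, once.
The state is a dict: "t": time; "joints": joint angles; "joint_vel": joint speeds; "joint_efforts": joint torques, N m; "tool_pos": TCP position; "orientation": TCP orientation; "force": force on the tool from outside, world axes, zero at the start; "ft_torque": the same for the moment, N m; "width": finger opening in m; "grip_force": force on a finger pad.
Only numpy, scipy, OpenCV 4.12 (cv2) and the standard library are available. Lean on these libraries where they do the work, as an engineer would, in place of code of your own. Each camera call takes 0.05 s, during which the arm holds its last target. There are 200 camera calls.

## Working session

There is one attempt and no reset: what is moved stays moved. The work goes in short steps, Python scripts to look and compute and a shell command to move; the robot and the scene stay as the last step left them, time stands still between calls to the robot, and variables do not carry over. Pictures are saved under pics/ and viewed, at most 10 in all, crops included, and the job is handed in when it is done.

```bash
mkdir -p pics; ls; python3 - <<'E'
from rig import manip, eyes, job
import cv2,json
s=manip.observe(); print(s)
for n in("scene","top"):
    im=eyes.get_image(n); cv2.imwrite(f"pics/{n}0.png",im[:,:,::-1]); print(n,eyes.get_calibration(n))
E
```

```text
pics
{'t': 0.0, 'joints': array([-1.29755893e+00,  3.51244100e-01,  1.65242645e+00,  6.79741279e-07,
        1.13909291e+00, -8.45812185e-02]), 'joint_vel': array([-1.02350279e-03,  6.36110450e-04,  1.91303430e-05,  7.33916006e-04,
        2.23013869e-03, -1.81307971e-05]), 'joint_efforts': array([-5.90416021e-04, -5.06103837e+01, -2.91405934e+01, -1.33811886e-04,
        4.55648682e-03, -7.89556282e-06]), 'tool_pos': array([ 0.19262656, -0.51502848,  0.4041531 ]), 'orientation': array([ 9.84038230e-01,  1.77956227e-01, -5.48309020e-05, -5.82830036e-04]), 'force': array([ 0.18568217, -0.68940014, -0.2119686 ]), 'ft_torque': array([ 5.11470554e-05, -3.17054824e-02, -9.94789865e-04]), 'grip_force': 0.0, 'width': 0.08522817690621567}
scene {'vertical_fov': 53.53273098923214, 'cx': 316.1425568567365, 'cy': 243.74226417799696, 'R': array([[ 0.68621237,  0.7272552 , -0.01457592],
       [ 0.42289177, -0.41516949, -0.80547927],
       [-0.59184046,  0.5465658 , -0.59244468]]), 't': array([-0.4526151 , -0.10191639,  1.57447622])}
top {'vertical_fov': 55.477594995447824, 'cx': 325.8774426696284, 'cy': 241.29053587721322, 'R': array([[-0.02200097, -0.99975621, -0.00186374],
       [-0.98310251,  0.02197327, -0.18173232],
       [ 0.18172897, -0.00216604, -0.98334627]]), 't': array([0.10022048, 0.59181261, 1.06372349])}
```

View pics/scene0.png

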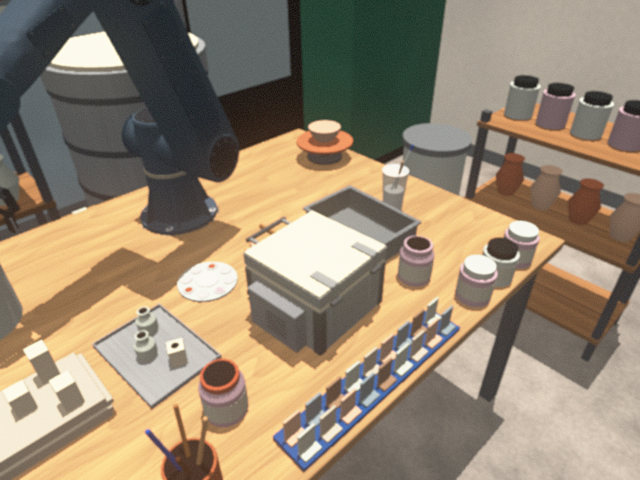

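View pics/top0.png

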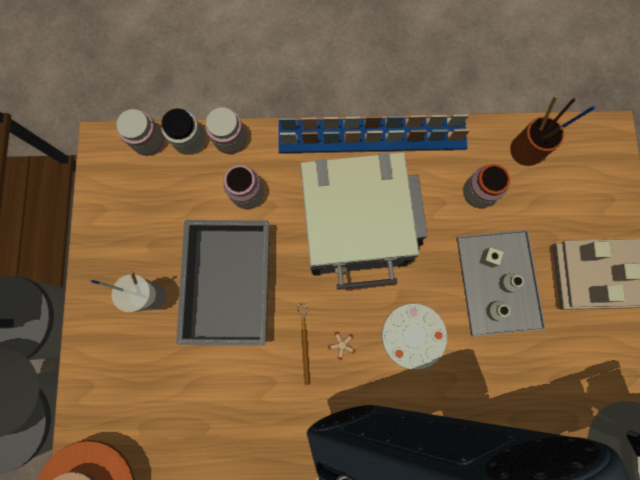

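The scene shows the tray (scene ~155,350) with two vases and the post, the kiln, and the tote behind it. In the top view the vases are near (516,281) and (501,310), the post is at (493,256), the tote's centre is at ~(225,282) and the handle bar runs from (338,286) to (396,282). I'll zoom in to get these accurately.

```bash
cat > h.py <<'E'
import numpy as np
from rig import manip, eyes, job
from scipy.spatial.transform import Rotation as Ro
def cam(n):
    c=eyes.get_calibration(n); f=240/np.tan(np.radians(c["vertical_fov"])/2)
    return f,c["cx"],c["cy"],np.array(c["R"]),np.array(c["t"])
def ray(n,u,v,z):
    f,cx,cy,R,t=cam(n); C=-R.T@t; d=R.T@np.array([(u-cx)/f,(v-cy)/f,1]); return C+d*(z-C[2])/d[2]
def pix(n,X):
    f,cx,cy,R,t=cam(n); p=R@np.array(X)+t; return f*p[:2]/p[2]+[cx,cy]
def tri(a,b):
    A=[];B=[]
    for n,(u,v) in(("top",a),("scene",b)):
        f,cx,cy,R,t=cam(n)
        for q,c,i in((u,cx,0),(v,cy,1)):
            A.append((q-c)/f*R[2]-R[i]);B.append(t[i]-(q-c)/f*t[2])
    x,r,_,_=np.linalg.lstsq(np.array(A),np.array(B),rcond=None); return x,r
def plan(dx):  # world displacement -> tool-axis shift, normalised; prints
    s=manip.observe(); R=Ro.from_quat(s["orientation"]); return R.inv().apply(dx)/.25
E
python3 - <<'E'
import cv2,numpy as np
t=cv2.imread("pics/top0.png"); s=cv2.imread("pics/scene0.png")
a=cv2.resize(t[225:345,450:550],None,fx=4,fy=4,interpolation=cv2.INTER_CUBIC)
b=cv2.resize(s[300:380,90:190],None,fx=4,fy=4,interpolation=cv2.INTER_CUBIC)
c=cv2.resize(t[250:300,320:420],None,fx=4,fy=4,interpolation=cv2.INTER_CUBIC)
o=np.zeros((520,800,3),np.uint8); o[:480,:400]=a; o[:320,400:]=b; o[320:520,400:]=c
cv2.imwrite("pics/crop1.png",o)
E
```

```text
(no output)
```

View pics/crop1.png

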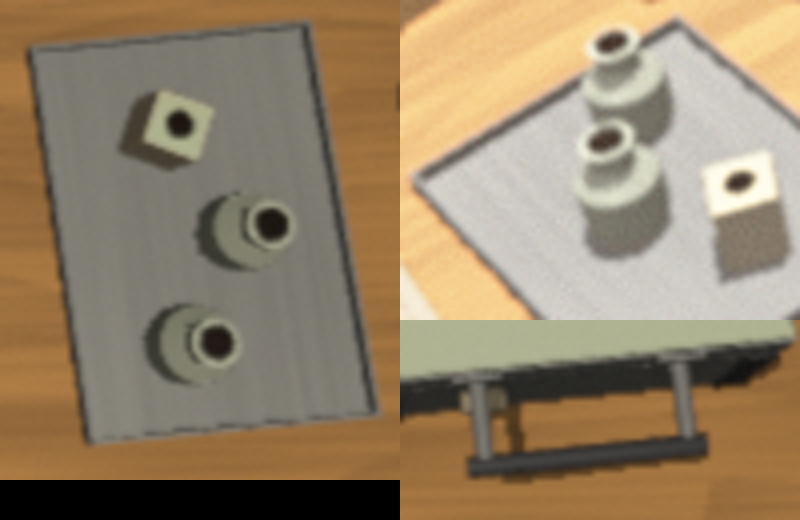

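```bash
python3 - <<'E'
from h import *
np.set_printoptions(precision=4,suppress=True)
T=lambda x,y:(450+(x+.5)/4-.5,225+(y+.5)/4-.5)
S=lambda x,y:(90+(x-400+.5)/4-.5,300+(y+.5)/4-.5)
H=lambda x,y:(320+(x-400+.5)/4-.5,250+(y-320+.5)/4-.5)
for a,b,z in((T(272,225),S(605,142),.069),(T(217,343),S(612,43),.069),(T(180,124),S(740,182),.053)):
    print(ray("top",*a,z),ray("scene",*b,z),tri(a,b))
e=[ray("top",*H(x,y),.17) for x,y in((468,467),(707,445))]
print("handle",e,np.linalg.norm(e[0]-e[1]),(e[0]+e[1])/2,np.degrees(np.arctan2(*(e[0]-e[1])[:2])))
print("scene handle check",[pix("scene",q) for q in e])
for p in((180,343),(188,223),(270,221),(266,345)): print("tote",ray("top",*p,.075))
for p in((30,48),(307,24),(378,412),(90,442)): print("tray",ray("top",*T(*p),.013))
for p in((302,163),(404,154),(417,250),(310,265)): print("lid",ray("top",*p,.19))
for n,p,z in(("palette",(415,336),.008),("star",(342,346),.014),("loop",(305,345),.013),("jar",(240,180),.112),("redjar",(492,181),.112),("cupbase",(150,295),0.0)):print(n,ray("top",*p,z))
E
```

```text
[ 0.4853 -0.3665  0.069 ] [ 0.4878 -0.3658  0.069 ] (array([ 0.4859, -0.3661,  0.0679]), array([0.]))
[ 0.4168 -0.3274  0.069 ] [ 0.4186 -0.3265  0.069 ] (array([ 0.4172, -0.3269,  0.0684]), array([0.]))
[ 0.5494 -0.3233  0.053 ] [ 0.5506 -0.3219  0.053 ] (array([ 0.5499, -0.3225,  0.053 ]), array([0.]))
handle [array([0.4733, 0.0664, 0.17  ]), array([ 0.4823, -0.0628,  0.17  ])] 0.12945766098098557 [0.4778 0.0018 0.17  ] -3.9810266753023145
scene handle check [array([284.4099, 218.1167]), array([246.1401, 240.1055])]
tote [0.3587 0.4293 0.075 ]
tote [0.6426 0.4201 0.075 ]
tote [0.6431 0.2214 0.075 ]
tote [0.3499 0.2306 0.075 ]
tray [ 0.6061 -0.2473  0.013 ]
tray [ 0.6178 -0.4249  0.013 ]
tray [ 0.3742 -0.4437  0.013 ]
tray [ 0.36   -0.2657  0.013 ]
lid [0.7465 0.1364 0.19  ]
lid [ 0.7624 -0.0908  0.19  ]
lid [ 0.5455 -0.1071  0.19  ]
lid [0.5183 0.1223 0.19  ]
palette [ 0.3609 -0.1268  0.008 ]
star [0.3411 0.0534 0.014 ]
loop [0.3454 0.1436 0.013 ]
jar [0.7362 0.2884 0.112 ]
redjar [ 0.7201 -0.3109  0.112 ]
cupbase [0.4763 0.5327 0.    ]
```

```bash
python3 -m pendant '[[0,0,0.08,0.12,0,0,85],[0,0,0.2,0.3,-0.01,0,75],[0,0,0.33,0.5,-0.02,0,70],[0,0,0.43,0.63,-0.024,0,70],[0,0,0.456,0.68,-0.024,0,70],[0,0,0.456,0.68,-0.024,0,70]]'; python3 - <<'E'
from h import *
s=manip.observe(); print(s["tool_pos"],s["width"],Ro.from_quat(s["orientation"]).as_matrix().round(4)); print(plan(np.array([.4865,-.366,.29])-s["tool_pos"]))
E
```

```text
t: 0.85
tool_pos: [0.3503, -0.4496, 0.4043]
orientation: [1.0, 0.001, -0.0, -0.0]
force: [-0.3, -0.6, 0.2]
width: 0.0695
grip_force: 0.0
[ 0.35029584 -0.44963563  0.40430997] 0.06954417266759927 [[ 1.0e+00  1.2e-03 -4.0e-04]
 [ 1.2e-03 -1.0e+00  6.0e-04]
 [-4.0e-04 -6.0e-04 -1.0e+00]]
[ 0.54538896 -0.33362483  0.45722808]
```

```bash
python3 -m pendant '[[0,0,0,0.12,-0.08,0,70],[0,0,0,0.3,-0.19,0.05,70],[0,0,0,0.47,-0.29,0.15,70],[0,0,0,0.545,-0.334,0.27,70],[0,0,0,0.545,-0.334,0.4,70],[0,0,0,0.545,-0.334,0.53,70],[0,0,0,0.545,-0.334,0.66,70],[0,0,0,0.545,-0.334,0.77,70],[0,0,0,0.545,-0.334,0.84,70],[0,0,0,0.545,-0.334,0.873,70],[0,0,0,0.545,-0.334,0.873,70],[0,0,0,0.545,-0.334,0.873,40],[0,0,0,0.545,-0.334,0.873,40],[0,0,0,0.545,-0.334,0.873,40],[0,0,0,0.545,-0.334,0.873,40],[0,0,0,0.545,-0.334,0.873,40]]'
```

```text
t: 2.85
tool_pos: [0.4864, -0.3668, 0.1878]
orientation: [1.0, -0.0, 0.001, 0.001]
force: [-0.9, 0.8, 7.1]
width: 0.0453
grip_force: 61.8
```

```bash
python3 -m pendant '[[0,0,0,0,0,-0.02,40],[0,0,0,0,0,-0.07,40],[0,0,0,0,0,-0.15,40],[0,0,0,0,0,-0.28,40],[0,0,0,0,0,-0.43,40],[0,0,0,0,0,-0.6,40],[0,0,0,0,0,-0.76,40],[0,0,0,0,0,-0.9,40],[0,0,0,0,0,-0.98,40],[0,0,0,0,0,-1,40],[0,0,0,0,0,-1,40]]'; python3 - <<'E'
import cv2
from h import *
s=manip.observe();print(s["tool_pos"],s["width"],s["force"])
t=eyes.get_image("top")[:,:,::-1];c=eyes.get_image("scene")[:,:,::-1]
cv2.imwrite("pics/lift.png",np.hstack([cv2.resize(t,(400,300)),cv2.resize(c,(400,300))]))
E
```

```text
t: 4.22
tool_pos: [0.4858, -0.3664, 0.4365]
orientation: [1.0, -0.0, 0.0, -0.0]
force: [0.3, -0.3, -1.3]
width: 0.0455
grip_force: 61.4
[ 0.48584656 -0.36636782  0.43651967] 0.04547605919481461 [ 0.28511562 -0.32607103 -1.27675368]
```

View pics/lift.png

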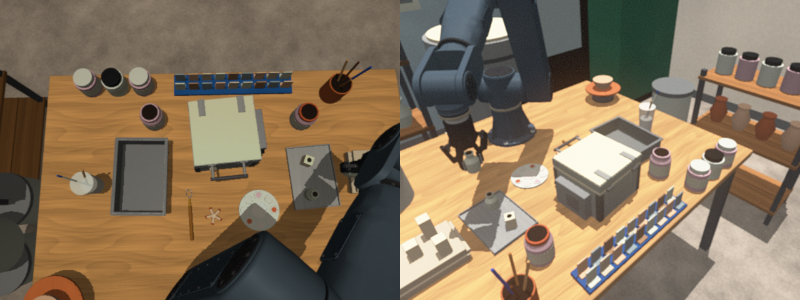

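The vase is held upright (scene ~(470,160) in the half-size picture), with the other vase and the post still in place. Next I carry it over.

```bash
python3 -m pendant '[[0,0,0,0,-0.03,0,40],[0,0,0,0,-0.1,0,40],[0,0,0,0,-0.22,0,40],[0,0,0,0,-0.37,0,40],[0,0,0,0,-0.53,0,40],[0,0,0,0,-0.69,0,40],[0,0,0,0,-0.85,0,40],[0,0,0,0,-1,0,40]]' && python3 -m pendant '[[0,0,0,0.03,-0.16,0,40],[0,0,0,0.06,-0.32,0,40],[0,0,0,0.1,-0.48,0,40],[0,0,0,0.14,-0.64,0,40],[0,0,0,0.18,-0.81,0,40],[0,0,0,0.2,-0.98,0,40]]' && python3 -m pendant '[[0,0,0,0.03,-0.16,0,40],[0,0,0,0.06,-0.32,0,40],[0,0,0,0.08,-0.48,0,40],[0,0,0,0.1,-0.62,0,40],[0,0,0,0.1,-0.72,0,40],[0,0,0,0.1,-0.78,0,40],[0,0,0,0.1,-0.785,0,40],[0,0,0,0.1,-0.785,0,40]]'
```

```text
t: 5.32
tool_pos: [0.4855, -0.1143, 0.4364]
orientation: [1.0, 0.0, 0.0, -0.0]
force: [0.2, 0.3, -0.6]
width: 0.0452
grip_force: 61.4
t: 6.08
tool_pos: [0.5356, 0.1306, 0.4363]
orientation: [1.0, 0.0, -0.0, -0.0]
force: [0.2, 0.3, -0.8]
width: 0.045
grip_force: 61.4
t: 7.08
tool_pos: [0.5613, 0.324, 0.4365]
orientation: [1.0, -0.0, -0.0, 0.0]
force: [0.4, 0.3, -1.1]
width: 0.0449
grip_force: 61.4
```

```bash
python3 -m pendant '[[0,0,0,0,0,0.04,40],[0,0,0,0,0,0.13,40],[0,0,0,0,0,0.27,40],[0,0,0,0,0,0.42,40],[0,0,0,0,0,0.57,40],[0,0,0,0,0,0.7,40],[0,0,0,0,0,0.8,40],[0,0,0,0,0,0.88,40],[0,0,0,0,0,0.93,40],[0,0,0,0,0,0.95,40],[0,0,0,0,0,0.96,40],[0,0,0,0,0,0.968,40],[0,0,0,0,0,0.973,40],[0,0,0,0,0,0.977,40],[0,0,0,0,0,0.98,40],[0,0,0,0,0,0.98,40]]'
```

```text
t: 9.07
tool_pos: [0.5613, 0.3247, 0.1914]
orientation: [1.0, -0.0, 0.0, -0.0]
force: [0.2, 0.1, -0.4]
width: 0.0452
grip_force: 61.4
```

```bash
python3 -m pendant '[[0,0,0,0,0,0.002,40],[0,0,0,0,0,0.004,40],[0,0,0,0,0,0.006,40],[0,0,0,0,0,0.006,40]]'
```

```text
t: 9.57
tool_pos: [0.5613, 0.3247, 0.1899]
orientation: [1.0, -0.0, -0.0, 0.0]
force: [-0.6, 0.3, -1.2]
width: 0.045
grip_force: 61.4
```

```bash
python3 -m pendant '[[0,0,0,0,0,0.002,40],[0,0,0,0,0,0.004,40],[0,0,0,0,0,0.004,40]]'; python3 -m pendant '[[0,0,0,0,0,0.002,40],[0,0,0,0,0,0.004,40],[0,0,0,0,0,0.004,40]]'
```

```text
t: 9.95
tool_pos: [0.5613, 0.3247, 0.1898]
orientation: [1.0, -0.0, 0.0, 0.0]
force: [-2.9, -1.6, 9.1]
width: 0.0454
grip_force: 62.5
t: 10.32
tool_pos: [0.5613, 0.3247, 0.1897]
orientation: [1.0, -0.0, 0.0, 0.0]
force: [-6.7, -3.5, 18.0]
width: 0.0451
grip_force: 63.5
```

Contact at about 0.190. I'll relieve the push, then open.

```bash
python3 -m pendant '[[0,0,0,0,0,-0.004,40],[0,0,0,0,0,-0.007,40],[0,0,0,0,0,-0.007,48],[0,0,0,0,0,-0.007,52],[0,0,0,0,0,-0.007,60],[0,0,0,0,0,-0.007,70],[0,0,0,0,0,-0.007,70],[0,0,0,0,0,-0.03,70],[0,0,0,0,0,-0.08,70],[0,0,0,0,0,-0.15,70],[0,0,0,0,0,-0.27,70],[0,0,0,0,0,-0.42,70],[0,0,0,0,0,-0.6,70],[0,0,0,0,0,-0.78,70],[0,0,0,0,0,-0.93,70],[0,0,0,0,0,-1,70],[0,0,0,0,0,-1,70]]'; python3 - <<'E'
import cv2
from h import *
s=manip.observe();print(s["tool_pos"],s["width"],s["force"]); print("to B, z same:",plan(np.array([.4175,-.327,s["tool_pos"][2]])-s["tool_pos"]))
E
```

```text
t: 12.45
tool_pos: [0.5611, 0.3246, 0.4389]
orientation: [1.0, -0.0, 0.001, -0.0]
force: [0.7, -0.3, -0.4]
width: 0.0701
grip_force: 0.0
[0.5611437  0.32463713 0.43890038] 0.07005582256963426 [ 0.68969846 -0.34624936 -0.43476344]
to B, z same: [-0.57380266  2.60671702 -0.00285872]
```

```bash
python3 -m pendant '[[0,0,0,-0.01,0.04,0,70],[0,0,0,-0.03,0.13,0,70],[0,0,0,-0.06,0.27,0,70],[0,0,0,-0.1,0.44,0,70],[0,0,0,-0.14,0.61,0,70],[0,0,0,-0.17,0.78,0,70],[0,0,0,-0.2,0.95,0,70]]' && python3 -m pendant '[[0,0,0,-0.03,0.17,0,70],[0,0,0,-0.07,0.34,0,70],[0,0,0,-0.1,0.51,0,70],[0,0,0,-0.14,0.68,0,70],[0,0,0,-0.17,0.85,0,70],[0,0,0,-0.2,1,0,70]]' && python3 -m pendant '[[0,0,0,-0.05,0.17,0,70],[0,0,0,-0.1,0.34,0,70],[0,0,0,-0.15,0.49,0,70],[0,0,0,-0.174,0.6,0,70],[0,0,0,-0.174,0.655,0,70],[0,0,0,-0.174,0.657,0,70],[0,0,0,-0.174,0.657,0,70]]'; python3 - <<'E'
import cv2
from h import *
s=manip.observe();print(s["tool_pos"],s["width"],s["force"]); print(plan(np.array([.4175,-.327,.186])-s["tool_pos"]))
t=eyes.get_image("top")[:,:,::-1];c=eyes.get_image("scene")[:,:,::-1]
cv2.imwrite("pics/chk2.png",np.hstack([cv2.resize(t[200:380,160:300],(400,514)),cv2.resize(c[120:380,80:440],(400,289)) if 0 else cv2.copyMakeBorder(cv2.resize(c[180:400,90:430],(400,259)),0,255,0,0,0)]))
E
```

```text
t: 13.32
tool_pos: [0.5103, 0.0855, 0.4365]
orientation: [1.0, -0.0, -0.001, 0.0]
force: [0.4, 0.4, 0.8]
width: 0.07
grip_force: 0.0
t: 14.08
tool_pos: [0.46, -0.1643, 0.4365]
orientation: [1.0, -0.0, -0.001, -0.001]
force: [-0.0, 0.2, -0.5]
width: 0.0701
grip_force: 0.0
t: 14.95
tool_pos: [0.4177, -0.3262, 0.4376]
orientation: [1.0, 0.0, -0.0, -0.0]
force: [0.0, -0.6, -0.5]
width: 0.0697
grip_force: 0.0
[ 0.41774926 -0.32623237  0.43759827] 0.06966623026370611 [ 0.00838349 -0.59837925 -0.49395821]
[-5.12565735e-04  3.74911866e-03  1.00639115e+00]
```

View pics/chk2.png

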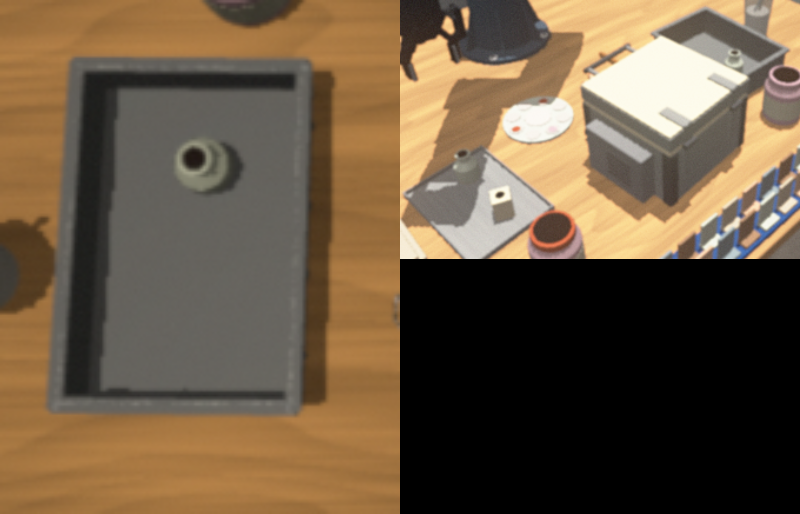

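The first vase stands upright in the tote (crop (200,162)). The second is still on its spot on the tray. Same grasp again.

```bash
python3 -m pendant '[[0,0,0,0,0.004,0.05,70],[0,0,0,0,0.004,0.15,70],[0,0,0,0,0.004,0.29,70],[0,0,0,0,0.004,0.44,70],[0,0,0,0,0.004,0.59,70],[0,0,0,0,0.004,0.73,70],[0,0,0,0,0.004,0.85,70],[0,0,0,0,0.004,0.94,70],[0,0,0,0,0.004,0.98,70],[0,0,0,0,0.004,1,70],[0,0,0,0,0.004,1,70],[0,0,0,0,0.004,1,40],[0,0,0,0,0.004,1,40],[0,0,0,0,0.004,1,40],[0,0,0,0,0.004,1,40],[0,0,0,0,0.004,1,40]]' && python3 -m pendant '[[0,0,0,0,0,-0.02,40],[0,0,0,0,0,-0.07,40],[0,0,0,0,0,-0.15,40],[0,0,0,0,0,-0.28,40],[0,0,0,0,0,-0.43,40],[0,0,0,0,0,-0.6,40],[0,0,0,0,0,-0.76,40],[0,0,0,0,0,-0.9,40],[0,0,0,0,0,-0.98,40],[0,0,0,0,0,-1,40],[0,0,0,0,0,-1,40]]'
```

```text
t: 17.05
tool_pos: [0.4178, -0.3282, 0.189]
orientation: [1.0, -0.0, 0.001, 0.0]
force: [-0.6, 1.5, 7.5]
width: 0.0451
grip_force: 61.4
t: 18.42
tool_pos: [0.4174, -0.3278, 0.4378]
orientation: [1.0, -0.0, -0.0, -0.0]
force: [-0.1, 0.1, -1.1]
width: 0.0451
grip_force: 61.3
```

```bash
python3 -m pendant '[[0,0,0,0,-0.03,0,40],[0,0,0,0,-0.1,0,40],[0,0,0,0,-0.22,0,40],[0,0,0,0,-0.37,0,40],[0,0,0,0,-0.53,0,40],[0,0,0,0,-0.69,0,40],[0,0,0,0,-0.85,0,40],[0,0,0,0,-1,0,40]]' && python3 -m pendant '[[0,0,0,0.01,-0.16,0,40],[0,0,0,0.02,-0.32,0,40],[0,0,0,0.03,-0.48,0,40],[0,0,0,0.04,-0.64,0,40],[0,0,0,0.05,-0.81,0,40],[0,0,0,0.06,-0.98,0,40]]' && python3 -m pendant '[[0,0,0,0.01,-0.16,0,40],[0,0,0,0.02,-0.32,0,40],[0,0,0,0.03,-0.46,0,40],[0,0,0,0.03,-0.56,0,40],[0,0,0,0.03,-0.62,0,40],[0,0,0,0.03,-0.63,0,40],[0,0,0,0.03,-0.63,0,40]]' && python3 -m pendant '[[0,0,0,0,0,0.04,40],[0,0,0,0,0,0.13,40],[0,0,0,0,0,0.27,40],[0,0,0,0,0,0.42,40],[0,0,0,0,0,0.57,40],[0,0,0,0,0,0.7,40],[0,0,0,0,0,0.8,40],[0,0,0,0,0,0.88,40],[0,0,0,0,0,0.93,40],[0,0,0,0,0,0.95,40],[0,0,0,0,0,0.96,40],[0,0,0,0,0,0.968,40],[0,0,0,0,0,0.973,40],[0,0,0,0,0,0.977,40],[0,0,0,0,0,0.977,40]]'
```

```text
t: 19.42
tool_pos: [0.4169, -0.0759, 0.4377]
orientation: [1.0, 0.0, -0.0, -0.0]
force: [0.7, -0.4, 0.1]
width: 0.0452
grip_force: 61.3
t: 20.18
tool_pos: [0.4317, 0.1689, 0.4377]
orientation: [1.0, 0.0, -0.0, 0.0]
force: [1.5, -0.2, -0.4]
width: 0.0452
grip_force: 61.3
t: 21.05
tool_pos: [0.4401, 0.3241, 0.4379]
orientation: [1.0, -0.0, -0.0, 0.0]
force: [-0.0, 0.3, -0.4]
width: 0.045
grip_force: 61.3
t: 22.92
tool_pos: [0.4403, 0.3245, 0.1937]
orientation: [1.0, -0.0, 0.0, -0.0]
force: [-0.3, 0.9, -0.2]
width: 0.0451
grip_force: 61.3
```

```bash
python3 -m pendant '[[0,0,0,0,0,0.002,40],[0,0,0,0,0,0.005,40],[0,0,0,0,0,0.008,40],[0,0,0,0,0,0.008,40]]'; python3 -m pendant '[[0,0,0,0,0,0.002,40],[0,0,0,0,0,0.003,40],[0,0,0,0,0,0.003,40]]'
```

```text
t: 23.42
tool_pos: [0.4403, 0.3245, 0.1916]
orientation: [1.0, -0.0, -0.0, 0.0]
force: [0.6, 0.2, -0.7]
width: 0.0451
grip_force: 61.3
t: 23.8
tool_pos: [0.4403, 0.3245, 0.191]
orientation: [1.0, -0.0, 0.0, -0.0]
force: [0.1, -1.5, 1.9]
width: 0.0455
grip_force: 61.6
```

```bash
python3 -m pendant '[[0,0,0,0,0,0,48],[0,0,0,0,0,0,52],[0,0,0,0,0,0,60],[0,0,0,0,0,0,70],[0,0,0,0,0,0,70],[0,0,0,0,0,-0.02,70],[0,0,0,0,0,-0.07,70],[0,0,0,0,0,-0.15,70],[0,0,0,0,0,-0.27,70],[0,0,0,0,0,-0.42,70],[0,0,0,0,0,-0.6,70],[0,0,0,0,0,-0.78,70],[0,0,0,0,0,-0.93,70],[0,0,0,0,0,-1,60],[0,0,0,0,0,-1,50]]' && python3 -m pendant '[[0,0,-0.1,0.03,0.1,0,48],[0,0,-0.3,0.05,0.25,0,46],[0,0,-0.5,0.07,0.4,0,46],[0,0,-0.7,0.1,0.55,0,46],[0,0,-0.9,0.12,0.7,0,46],[0,0,-1,0.14,0.8,0,46],[0,0,-1,0.15,0.8,0,46],[0,0,-1,0.15,0.8,0,46]]'; python3 - <<'E'
import cv2
from h import *
s=manip.observe();print(s["tool_pos"],s["width"],s["force"],Ro.from_quat(s["orientation"]).as_matrix().round(4))
print(plan(np.array([.478,.002,.43])-s["tool_pos"]))
E
```

```text
t: 25.68
tool_pos: [0.4401, 0.3244, 0.4428]
orientation: [1.0, -0.0, 0.001, -0.001]
force: [-0.5, 0.1, -0.2]
width: 0.0501
grip_force: 0.0
t: 26.68
tool_pos: [0.4777, 0.1249, 0.4405]
orientation: [0.924, 0.382, -0.0, -0.0]
force: [-0.8, -0.2, 0.8]
width: 0.0461
grip_force: 0.0
[0.47767877 0.12494872 0.44048848] 0.04611643209537798 [-0.76868057 -0.19386942  0.78125431] [[ 7.084e-01  7.058e-01 -7.000e-04]
 [ 7.058e-01 -7.084e-01  1.000e-04]
 [-4.000e-04 -6.000e-04 -1.000e+00]]
[-0.34617766  0.34932845  0.04188852]
```

```bash
python3 -m pendant '[[0,0,-0.1,-0.05,0.05,0,46],[0,0,-0.3,-0.12,0.12,0,46],[0,0,-0.5,-0.2,0.2,0,46],[0,0,-0.7,-0.27,0.27,0,46],[0,0,-0.9,-0.33,0.33,0,46],[0,0,-1,-0.346,0.349,0,46],[0,0,-1,-0.346,0.349,0,46]]' && python3 -m pendant '[[0,0,-0.09,0,0,0,46],[0,0,-0.09,0,0,0,46],[0,0,-0.09,0,0,0,46]]'; python3 - <<'E'
import cv2
from h import *
s=manip.observe();print(s["tool_pos"],s["width"],s["joints"],Ro.from_quat(s["orientation"]).as_matrix().round(4))
print(plan(np.array([.478,.002,.325])-s["tool_pos"]))
t=eyes.get_image("top")[:,:,::-1];c=eyes.get_image("scene")[:,:,::-1]
cv2.imwrite("pics/chk3.png",np.hstack([cv2.resize(t[180:360,160:440],(400,257)),cv2.resize(c[150:320,200:460],(400,257))]))
E
```

```text
t: 27.55
tool_pos: [0.4782, 0.0021, 0.4407]
orientation: [0.708, 0.707, -0.0, -0.0]
force: [0.5, 0.6, -0.7]
width: 0.0461
grip_force: 0.0
t: 27.92
tool_pos: [0.4782, 0.0021, 0.4409]
orientation: [0.682, 0.731, 0.0, -0.0]
force: [0.5, -0.0, 0.4]
width: 0.0461
grip_force: 0.0
[0.47819874 0.00213115 0.44088159] 0.046122968856349894 [-9.29554590e-02  1.80239532e-01  1.78475770e+00  1.08193521e-04
  1.17670741e+00 -1.61483365e-01] [[-6.840e-02  9.977e-01 -1.000e-04]
 [ 9.977e-01  6.840e-02  1.000e-04]
 [ 1.000e-04 -1.000e-04 -1.000e+00]]
[-0.000523   -0.00078519  0.46352638]
```

View pics/chk3.png

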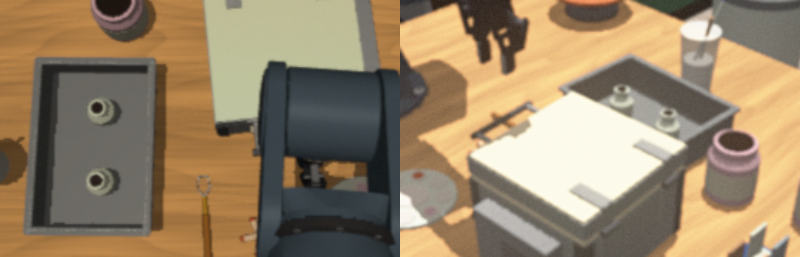

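Both vases stand upright in the tote (top crop (100,108) and (98,181)), and the gripper is over the bar. Descending to grip it.

```bash
python3 -m pendant '[[0,0,0,0,0,0.04,46],[0,0,0,0,0,0.12,46],[0,0,0,0,0,0.2,46],[0,0,0,0,0,0.27,46],[0,0,0,0,0,0.34,46],[0,0,0,0,0,0.4,46],[0,0,0,0,0,0.44,46],[0,0,0,0,0,0.463,46],[0,0,0,0,0,0.463,46]]'; python3 -m pendant '[[0,0,0,0,0,0,25],[0,0,0,0,0,0,20],[0,0,0,0,0,0,15],[0,0,0,0,0,0,5],[0,0,0,0,0,0,5],[0,0,0,0,0,0,5],[0,0,0,0,0,0,5]]'
```

```text
t: 29.15
tool_pos: [0.4782, 0.0016, 0.3251]
orientation: [0.682, 0.731, -0.0, -0.0]
force: [0.1, 1.0, -0.0]
width: 0.0457
grip_force: 0.0
t: 30.02
tool_pos: [0.4784, 0.0016, 0.3255]
orientation: [0.682, 0.732, 0.0, 0.0]
force: [0.5, 0.4, 5.6]
width: 0.0101
grip_force: 58.6
```

```bash
python3 - <<'E'
import numpy as np
r=np.hypot(.287,.02);a=np.arctan2(.02,.287)
for d in (0.5,1.5,3,5,7.5,10,12.5,15,17.5,20,22.5,25,27.5,30,32.5,35,37,38.5,39.5,40):
    t=np.radians(d);print(d,round((.287-r*np.cos(t+a))/.25,3),round(-(r*np.sin(t+a)-.02)/.25,3))
E
```

```text
0.5 0.001 -0.01
1.5 0.002 -0.03
3 0.006 -0.06
5 0.011 -0.1
7.5 0.02 -0.149
10 0.031 -0.198
12.5 0.045 -0.247
15 0.06 -0.294
17.5 0.077 -0.342
20 0.097 -0.388
22.5 0.118 -0.433
25 0.141 -0.478
27.5 0.167 -0.521
30 0.194 -0.563
32.5 0.223 -0.604
35 0.253 -0.644
37 0.279 -0.675
38.5 0.299 -0.697
39.5 0.313 -0.712
40 0.32 -0.719
```

```bash
python3 -m pendant '[[0,0,0,0,0.001,-0.01,5],[0,0,0,0,0.002,-0.03,5],[0,0,0,0,0.006,-0.06,5],[0,0,0,0,0.011,-0.1,5],[0,0,0,0,0.02,-0.149,5],[0,0,0,0,0.031,-0.198,5],[0,0,0,0,0.031,-0.198,5]]'; python3 - <<'E'
from h import *
s=manip.observe();print(s["tool_pos"],s["width"],s["force"],s["ft_torque"])
E
```

```text
t: 30.9
tool_pos: [0.4859, 0.0022, 0.3751]
orientation: [0.682, 0.732, 0.0, 0.0]
force: [2.7, 0.7, -4.5]
width: 0.0098
grip_force: 58.4
[0.48594808 0.00219811 0.3750591 ] 0.009771834978526534 [ 2.6638658   0.69343316 -4.52578302] [ 0.18269884 -0.50124458  0.10840811]
```

```bash
python3 -m pendant '[[0,0,0,0,0.006,-0.022,5],[0,0,0,0,0.014,-0.049,5],[0,0,0,0,0.029,-0.096,5],[0,0,0,0,0.046,-0.144,5],[0,0,0,0,0.066,-0.19,5],[0,0,0,0,0.087,-0.235,5],[0,0,0,0,0.11,-0.28,5],[0,0,0,0,0.136,-0.323,5],[0,0,0,0,0.163,-0.365,5],[0,0,0,0,0.192,-0.406,5],[0,0,0,0,0.222,-0.446,5],[0,0,0,0,0.248,-0.477,5],[0,0,0,0,0.268,-0.499,5],[0,0,0,0,0.282,-0.514,5],[0,0,0,0,0.289,-0.521,5],[0,0,0,0,0.289,-0.521,5],[0,0,0,0,0.289,-0.521,5]]'; python3 - <<'E'
from h import *
import cv2
s=manip.observe();p=s["tool_pos"];print(p,s["width"],s["force"],s["ft_torque"],abs(s["joint_vel"]).max())
g=p-[0,0,.155+.0005]; h=np.array([.7643,.0219,.15]); d=(h-g)[:2]@[.9976,.0695]
print("lid deg",np.degrees(np.arctan2(g[2]-.15,d))-3.99,"r",np.hypot(d,g[2]-.15))
t=eyes.get_image("top")[:,:,::-1];c=eyes.get_image("scene")[:,:,::-1]
cv2.imwrite("pics/end.png",np.hstack([cv2.resize(t,(400,300)),cv2.resize(c[100:370,100:460],(400,300))]))
E
```

```text
t: 33.02
tool_pos: [0.5569, 0.0078, 0.507]
orientation: [0.682, 0.732, -0.001, -0.001]
force: [-17.3, 6.9, 12.5]
width: 0.0095
grip_force: 58.9
[0.55690834 0.00782071 0.50701737] 0.009528250858300887 [-17.26005208   6.91115248  12.4819623 ] [1.02624526 2.97997201 0.16097909] 0.001781634528858304
lid deg 40.12065388600191 r 0.2895171817728137
```

View pics/end.png

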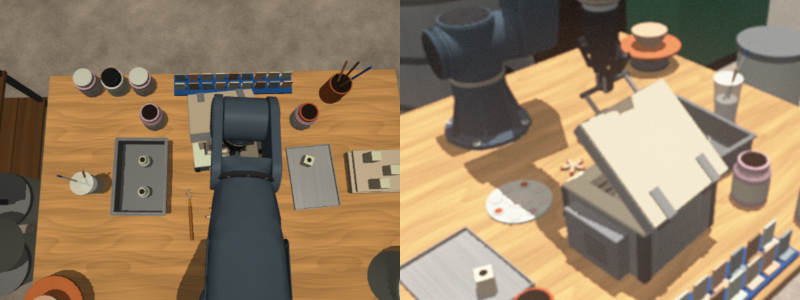

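The lid is at about 40° with both vases standing. There's some radial pressure in the grip (~20 N), so I'll ease it outward along the arm of the lid.

```bash
python3 -m pendant '[[0,0,0,0,-0.003,-0.003,5],[0,0,0,0,-0.006,-0.006,5],[0,0,0,0,-0.006,-0.006,5],[0,0,0,0,-0.006,-0.006,5]]'; python3 - <<'E'
from h import *
s=manip.observe();p=s["tool_pos"];print(p,s["force"],s["ft_torque"])
E
```

```text
t: 33.62
tool_pos: [0.5564, 0.0078, 0.5072]
orientation: [0.682, 0.732, 0.001, -0.001]
force: [-2.4, 7.8, -2.4]
width: 0.0102
grip_force: 58.8
[0.55639055 0.00775364 0.50716487] [-2.3794094   7.84343111 -2.35352677] [1.12425478 0.60582029 0.18312889]
```

```bash
python3 - <<'E'
from h import *
np.set_printoptions(precision=1,suppress=True)
h=np.array([.7643,.0219,.15]);X=np.array([.9976,.0695,0]);Y=np.array([-.0695,.9976,0]);Z=np.array([0,0,1.])
for d in(35,40,45):
    t=np.radians(d);x=X*np.cos(t)-Z*np.sin(t);z=X*np.sin(t)+Z*np.cos(t)
    print(d,[(pix("scene",h-.237*x+.04*z+s*.115*Y)-100)/.9+[400,0] for s in(-1,1)])
E
```

```text
35 [array([574.6, 126.7]), array([657.,  82.])]
40 [array([579.5, 123.1]), array([662.6,  78.1])]
45 [array([585.2, 120.2]), array([668.9,  74.9])]
```

```bash
python3 - <<'E'
from h import *
import cv2
h=np.array([.7643,.0219,.15]);X=np.array([.9976,.0695,0]);Y=np.array([-.0695,.9976,0]);Z=np.array([0,0,1.])
c=eyes.get_image("scene")[:,:,::-1]; c0=cv2.imread("pics/scene0.png")
def show(im,angs):
    o=cv2.resize(im[150:300,230:360].copy(),None,fx=3,fy=3,interpolation=cv2.INTER_CUBIC)
    for d,col in angs:
        t=np.radians(d);x=X*np.cos(t)-Z*np.sin(t);z=X*np.sin(t)+Z*np.cos(t)
        p=[pix("scene",h-.237*x+.04*z+s*.115*Y) for s in(-1,1)]
        q=[tuple(int(v) for v in (a-[230,150]+.5)*3) for a in p]
        cv2.line(o,q[0],q[1],col,1)
    return o
cv2.imwrite("pics/ang.png",np.hstack([show(c0,[(0,(0,0,255))]),show(c,[(35,(255,0,0)),(40,(0,0,255)),(45,(0,200,0))])]))
s=manip.observe();print(s["tool_pos"],s["force"])
E
```

```text
[0.55640224 0.00772596 0.50715372] [-1.62138292  7.62864884 -2.80537234]
```

View pics/ang.png

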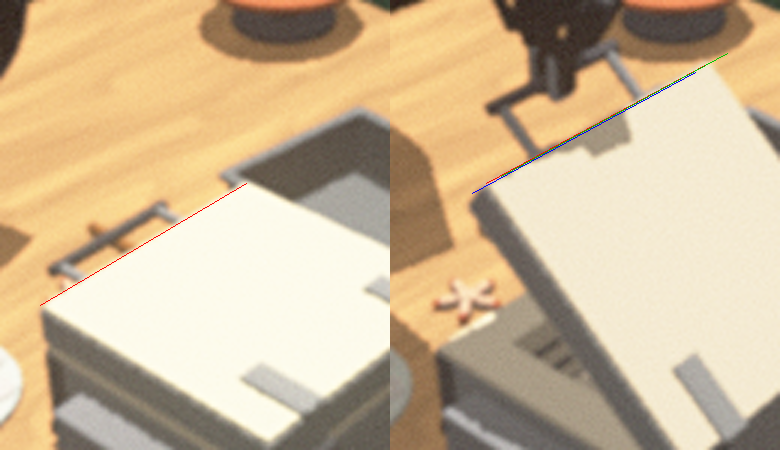

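The lid's front corners at (487,183) and (710,63) match the 40° prediction, and the hold is still. Handing in.

```bash
python3 -c "
from rig import job
print(job.close_job())"
```

```text
the job is handed in; nothing more can be done
None
```

Both vases are standing upright in the tote, the kiln post is still on the tray, and the gripper is holding the lid still by its handle at about 40°; the job is handed in at about 34 s of the 69 s allowed.

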